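Set and lock the length stop of a rail cutter with its indexing clamping lever

ROBOT

A 6-joint arm with a two-finger parallel gripper is mounted at the origin on a cart in front of the work surface, level with it; the furniture and walls round the work are solid. World frame = base frame: x ahead of the robot, y to its left, z up, the work surface at z = 0. Lengths are in m, angles in degrees, forces in N, time in s.
With the tool pointing down it reaches from about 0.4 to 0.825 m from the base axis. Payload 7 kg.
Tool frame: the origin (TCP) lies on the centre line of the jaws, within the pads' length; the fingertips stand 22 mm ahead of it and the grasp point (between the pads) lies 3 mm ahead of it; z points along the fingers, y is the line along which they close (so a half turn about z gives the same grasp; the last joint's range is limited). The gripper opens to 88 mm and grips with 3 to 60 N. Pads are 19 mm wide; open, the fingers measure 130 mm over their backs; the gripper's body (78 mm by 193 mm) begins 47 mm behind the grasp point.
Start: joints at [84.861, 20.546, 0.682, 0, -70.136, -16.507], TCP at [0.249, 0.627, 0.249] pointing down, gripper open.
Joint ranges: [-176.03, 176.03], [-82.01, 121.73], [-58.28, 71.71], [-173.87, 95.51], [-174.79, -0.11], [-173.66, 173.66]. Speed limits (degrees/s): [136.94, 136.94, 172.46, 180, 180, 180].

INTERFACE

Orientations are given as [roll, pitch, yaw] about the fixed x, y, z axes, in that order (R = Rz(yaw) Ry(pitch) Rx(roll)).
In Python, from plant import get_state, cams, r gives the robot as it stands.
- The arm moves only by the tool apply_moves, never from a script. Its argument "targets" is a list of rows, each an object with "dp": the shift along the world's x, y, z in m, a list of three; "yaw": the turn about the world's z in degrees. In form: [{"dp": [x, y, z], "yaw": yaw}, ...]. A call has 1 to 20 rows; each row is the pose to reach, as a shift and turn from the pose commanded when the call began; what a row does not reach only later rows make up. A row lasts 1/12 s, in which the tool goes at most 41.7 mm and 7.16 degrees, less where a joint would pass 70% of its speed; a pose out of reach is approached as far as the arm can. A call with a gripper value outside its range is refused whole. "grip" is the gripper command: -1 is fully open, 1 is shut, values between are in proportion, set as the call begins (left out, the last holds). The fingers move at their own pace and stop on an object; "squeeze" is the grip in N (left out, the last holds). Time passes only in rows, so rows that repeat a pose let the fingers close. It gives the time, the measured TCP pose, the force, the opening and the grip force at its end, in the units of the state.
- get_state(): the state, without advancing time (a new reading comes with each control period).
- cams.capture(name): name is "side" or "top"; returns a dict with "image" (384x512x3 uint8, red, green, blue), "range_z" (384x512 float32, m along the optical axis (not along the pixel's ray), 0 where there is no reading), "fx", "fy", "cx", "cy" (pixels), "R" (3x3) and "t" (3): a world point X has camera coordinates R X + t. Camera axes: x right, y down, z forward; pixel columns grow to the right and rows downward; lengths in m; the calibration is good to about 2 mm. A picture is of the moment at which its call begins.
- r.close_job(): hands the job in; it is judged then, once.
The state is a dict: "time_s": time; "joints": joint angles; "qd": joint speeds; "joint_torque": joint torques, N m; "tcp_pos": TCP position; "eef_rot": TCP orientation; "contact_force": force on the tool from outside, world axes, zero at the start; "moment": the same for the moment, N m; "gripper_width": finger opening in m; "gripper_force": force on a finger pad.
Only numpy, scipy, OpenCV 4.12 (cv2) and the standard library are available. Lean on these libraries where they do the work, as an engineer would, in place of code of your own. Each camera call takes 0.05 s, during which the arm holds its last target. There are 200 camera calls.

TASK

Set the rail cutter's length stop to the sample offcut lying in its channel: push the stop along by its tab, gently, until the sample sits snug between the stop and the blade plate. Then lock the stop there with the black clamping lever; it has no room for a full turn, so work it like a ratchet (swing it clockwise as seen from above, lift it to free its teeth, swing it back, let it drop in and swing again) until it is firmly hand-tight, about 10 N at the lever's grip, but do not force it beyond that. Leave the sample in place and the tools and parts round about where they lie, and let go of everything at the end.

Things in the scene. Friction and masses are not known exactly. Their poses are not given: they have to be found in the camera images.
- cutter: Bench cutter for mounting rail, fixed: grey base 100 x 335 mm, cutter head with steel blade plate at its left (+y) end, back fence along its far (+x) side up to 106 mm above the bench. Origin: on the bench under the channel's centre line; x = away from the robot at yaw 0, y = along the channel towards the head, z up. The blade plate's face looks to -y and lies at y = +47 mm.
- rail: Aluminium rail on the cutter's base with the 44 mm wide open channel on its top: floor 42 mm above the bench, y = -210 to +47 mm. Its frame is the cutter's frame. The clamping screw presses on its floor.
- stop: Length stop: dark steel sled in the channel, slides along the cutter's y with about 5 N of friction. Main block 44 x 48 x 33 mm (top 75.5 mm above the bench), a low tail to -y with an upright tab at its end. Origin: on the screw's axis at the channel's floor; axes as the cutter's. About 40 to 55 mm must be travelled.
- stop_face (a point): Centre of the stop's steel face that looks to +y, towards the sample; 27 mm in +y from the screw's axis. Axes as the cutter's.
- stop_tab (a point): Upright tab on the sled's tail, point on its middle plane 92 mm above the bench: 30 mm wide (x), 10 mm thick (y), its top 13 mm above this point, its foot (tail) 40 mm below. Push it in +y from its -y side, or pinch it. Axes as the cutter's.
- sample: Sample: steel offcut of top-hat rail, 35 wide (x) x 50 long (y) x 7.5 mm high, 45 g, lies loose in the channel 5 to 18 mm off the blade plate. Origin: centre of its underside; y along the channel.
- sample_center (a point): Centre of the sample, half-way up. When its end is on the blade plate this lies at y = +22 mm of the cutter.
- spindle: Clamping screw in the stop, hidden in the block and hub. Turned by the engaged lever it runs nearly free (about 1 N at the grip) for an unknown 0.25 to 0.6 turn, then bites on the channel's floor: the pull jumps to about 6 N at the grip and climbs by about 7 N per further radian. 10 N is right; over 16 N is forced. It holds by itself when let go; the lever does not sink as it is turned.
- lever_axis (a point): Top of the lever's round hub (29 mm across) on the upright turning axis, 108 mm above the bench when down. -x points out along the lever. Clockwise from above tightens; when down the lever drives the screw both ways. Room for lever and gripper: from about 60 deg on the -y side of the cutter's -x direction to 40 deg on its +y side; fence and head block the rest.
- lever_grip (a point): Middle of the black lever's level grip, 60 mm out from its axis, 111 mm above the bench when down: flat upright flanks 14 mm apart, 16 mm high, 43 to 80 mm from the axis; round end at 90 mm. Pull up 6 to 9 mm (limit 10; spring, 3 to 5 N) to free its teeth; lifted it turns freely; let go it drops back, into the next of 12 tooth gaps (30 deg apart) as it is turned.
- cutters_blue: Blue-handled side cutters on the bench in front, 164 mm long, loose, bystander.
- relay_2: Green relay 78 x 34 x 54 mm on the bench, loose, bystander.
- tape_black: Roll of black tape, 62 mm across, 19 mm high, on the bench to the right, loose, bystander.

How it is judged:
By the outcome, as a careful person would: the job done as asked, in the order asked, and still so for the second after the job is handed in, with the robot touching nothing.
It also fails if it takes over 72 s, if anything falls off the work surface, if the arm or the gripper's body presses on something with over 40 N, if the wrist force passes 120 N, or if a joint passes its speed limit or range.

## Working session

There is one attempt and no reset: what is moved stays moved. The work goes in short steps, Python scripts to look and compute and a tool call to move; the robot and the scene stay as the last step left them, time stands still between calls to the robot, and variables do not carry over. Pictures are saved under pics/ and viewed, at most 10 in all, crops included, and the job is handed in when it is done.

Besides the shell and the picture viewer there is one more tool, called after "Request:" as name([rows], argument=value, ...), one row to a line, values as JSON. apply_moves: Moves the arm, as the interface text tells. Its arguments: {"type":"object","properties":{"targets":{"type":"array","items":{"type":"object","properties":{"dp":{"type":"array","items":{"type":"number"}},"yaw":{"type":"number"}}}},"grip":{"type":"number"},"squeeze":{"type":"number"}},"required":["targets"]}

```bash
mkdir -p pics; ls
python3 - <<'E'
from plant import get_state,cams,r
import cv2,numpy as np
for n in("side","top"):
    d=cams.capture(n); cv2.imwrite(f"pics/{n}0.png",cv2.resize(d["image"][:,:,::-1],(800,600)))
    np.savez(f"{n}0.npz",**d); print(n,d["fx"],d["cx"],d["cy"],d["R"].round(3).tolist(),d["t"].round(3).tolist())
print(get_state())
E
```

```text
pics
side 439.3040389086551 247.88682450503595 188.2608313780696 [[1.0, 0.002, 0.007], [0.007, -0.623, -0.782], [0.003, 0.782, -0.623]] [-0.428, 0.092, 1.138]
top 347.24309597632987 253.25189903144454 191.53297193171002 [[-0.029, -0.999, -0.015], [-0.996, 0.03, -0.083], [0.083, 0.013, -0.996]] [0.031, 0.431, 0.929]
{'time_s': 0.1, 'joints': array([ 8.48609221e+01,  2.05868897e+01,  6.38411922e-01, -1.77327949e-02,
       -7.01357102e+01, -1.65061254e+01]), 'qd': array([ 0.05715764, -0.01430268,  0.08039559,  0.05548513, -0.01559163,
        0.03240689]), 'joint_torque': array([-1.46026614e-03, -5.84162235e+01,  2.93750203e+01,  7.01547191e+00,
        1.00804723e-02, -4.55676729e-05]), 'tcp_pos': array([0.24886016, 0.62700873, 0.2477167 ]), 'eef_rot': array([ 1.79914545e+02, -7.93766194e-03, -2.16512351e+01]), 'contact_force': array([ 0.2490965 , -0.47111859,  0.67409956]), 'moment': array([-0.06154651,  0.01234002, -0.00473968]), 'gripper_force': 0.0, 'gripper_width': 0.08750840086027163}
```

View pics/top0.png

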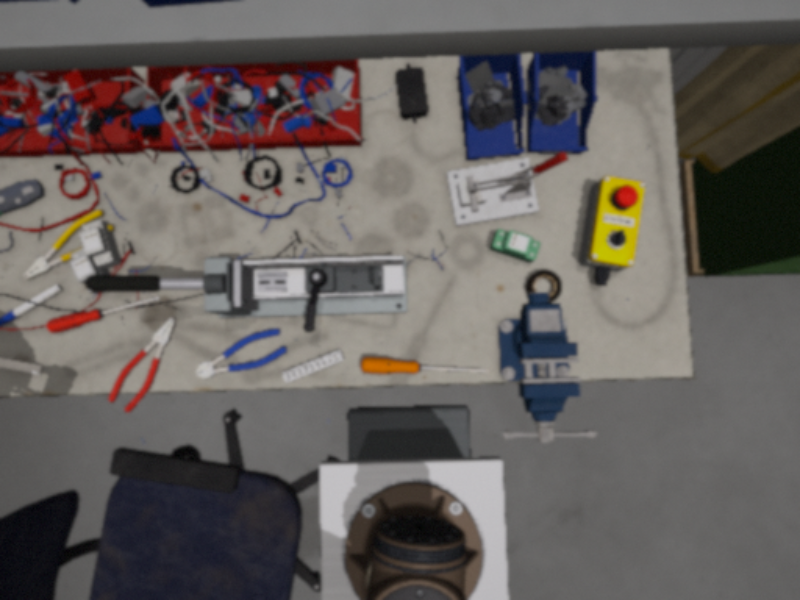

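View pics/side0.png

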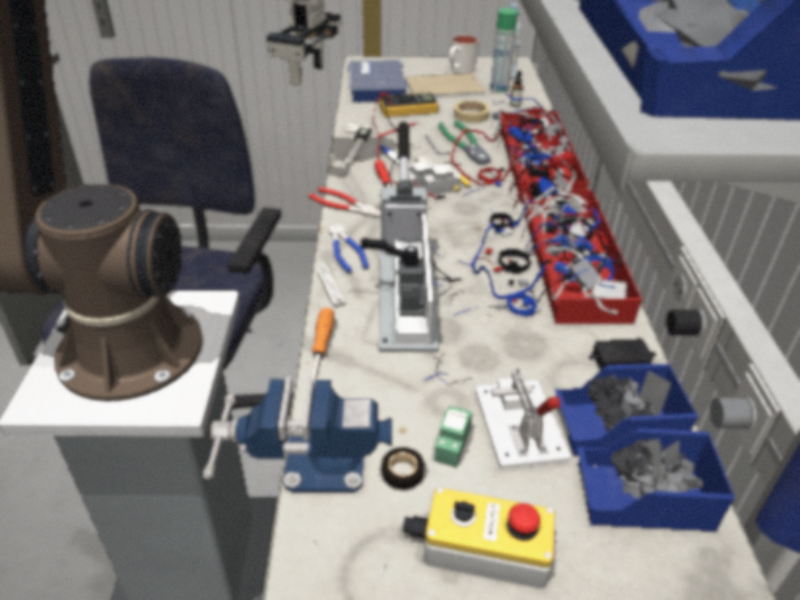

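The top view shows the cutter at about (205-410, 255-315) with the head to the left, and the lever's hub at about (318, 277) with its grip down to (310, 328). I'll measure it with the range data.

```bash
cat > h.py <<'E'
import numpy as np,cv2
def cloud(d):
    z=d["range_z"]; v,u=np.mgrid[:z.shape[0],:z.shape[1]]
    P=np.stack([(u-d["cx"])/d["fx"]*z,(v-d["cy"])/d["fy"]*z,z],-1)
    W=(P-d["t"])@d["R"]; W[z==0]=np.nan; return W
def ray(d,u,v,h):
    c=-d["R"].T@d["t"]; k=d["R"].T@np.array([(u-d["cx"])/d["fx"],(v-d["cy"])/d["fy"],1]); return c+k*(h-c[2])/k[2]
def pix(d,X):
    c=d["R"]@np.array(X)+d["t"]; return c[0]/c[2]*d["fx"]+d["cx"],c[1]/c[2]*d["fy"]+d["cy"]
def ortho(d,h,x0,x1,y0,y1,s):  # rows: x decreasing, cols: y decreasing
    X,Y=np.mgrid[x1:x0:-1/s,y1:y0:-1/s][0],np.mgrid[x1:x0:-1/s,y1:y0:-1/s][1]
    C=np.stack([X,Y,np.full_like(X,h)],-1)@d["R"].T+d["t"]
    mu=(C[...,0]/C[...,2]*d["fx"]+d["cx"]).astype(np.float32); mv=(C[...,1]/C[...,2]*d["fy"]+d["cy"]).astype(np.float32)
    return cv2.remap(d["image"],mu,mv,cv2.INTER_CUBIC)[:,:,::-1]
E
python3 - <<'E'
from h import *
t=dict(np.load("top0.npz")); s=dict(np.load("side0.npz"))
for n,d in(("top",t),("side",s)):
    W=cloud(d); 
    for a,b in((155,205),):
        pass
    ok=np.isfinite(W[...,2])&(abs(W[...,0]-.45)<.3)
    print(n,[ (pix(d,(.48,y,.04))) for y in(.3,.0)])
    hub=W[170:185,195:212] if n=="top" else W[157:172,252:270]
    m=hub[...,2]>.09; print("hub", np.nanmean(hub[m],0), m.sum())
W=cloud(t)
np.set_printoptions(linewidth=250)
print("rows 160-214 step2 z(mm), cols 126-266 step 4")
print((W[160:216:2,126:268:4,2]*1000).round().astype(int))
for c in(130,200,260): print(c,(W[[164,180,200],c]*1000).round())
# crops
cv2.imwrite("pics/t1.png",cv2.resize(t["image"][155:215,125:270,::-1],None,fx=5.4,fy=5.4,interpolation=cv2.INTER_CUBIC))
cv2.imwrite("pics/s1.png",cv2.resize(s["image"][110:230,225:295,::-1],None,fx=5,fy=5,interpolation=cv2.INTER_CUBIC))
E
```

```text
top [(np.float64(147.74516984537757), np.float64(175.9758922276296)), (np.float64(259.3845187274938), np.float64(172.51369989829598))]
hub [0.46219059 0.1412432  0.10504158] 112
side [(np.float64(265.301393670928), np.float64(148.34760709859333)), (np.float64(268.6892196187571), np.float64(213.60423435560912))]
hub [0.45957289 0.13570818 0.10226934] 130
rows 160-214 step2 z(mm), cols 126-266 step 4
[[ 1  1 -1 ... -3  0 -1]
 [-1  2  1 ... -3  2 -3]
 [-2  1 -3 ... 13 -5  0]
 ...
 [-2  1 -3 ...  0  0 -2]
 [-1 -2 -2 ... -1 -2  2]
 [ 0 -1 -1 ...  1 -4 -2]]
130 [[521. 362.   1.]
 [456. 306. 154.]
 [419. 362.   2.]]
200 [[515. 166.  -3.]
 [456. 148. 109.]
 [406. 147. 119.]]
260 [[509.  -3.   3.]
 [463.  -1.   9.]
 [409.   0.  -3.]]<stdin>:14: RuntimeWarning: invalid value encountered in cast
```

View pics/t1.png

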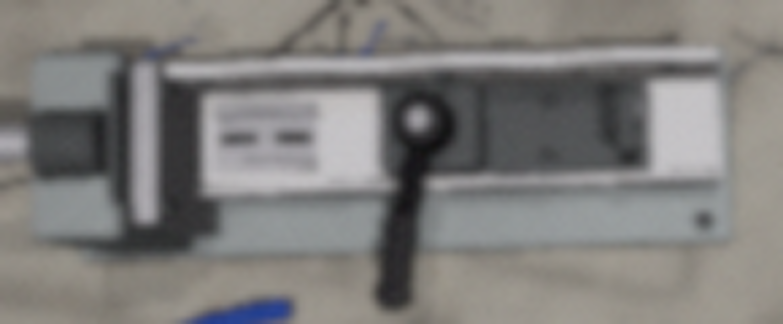

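View pics/s1.png

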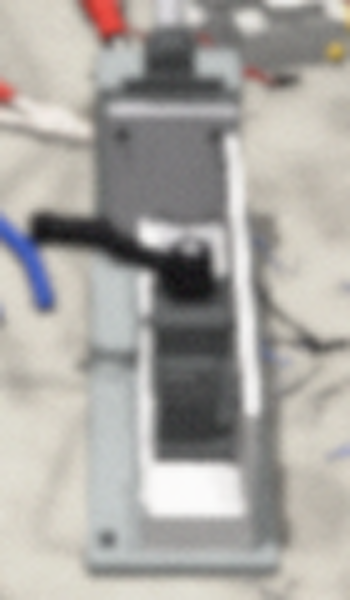

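The crops show the hub centre at about (422,122) in the top crop, lever end (393,300), stop block 382-485, tail with its tab at ~600-648, rail end ~722, sample at ~218-320.

```bash
python3 - <<'E' 2>/dev/null
from h import *
t=dict(np.load("top0.npz")); s=dict(np.load("side0.npz"))
T=lambda u,v,h:(ray(t,u/5.4+124.6,v/5.4+154.6,h)*1000).round(1)
S=lambda u,v,h:(ray(s,u/5+224.6,v/5+109.6,h)*1000).round(1)
print("hub",T(422,122,.108),"lever end",T(393,300,.115),S(187,262,.1),S(40,225,.115))
a,b=T(165,66,.106),T(718,48,.106);print("fence",a,b,np.degrees(np.arctan2(-(b-a)[0],-(b-a)[1])) )
a,b=T(218,240,.0),T(728,240,.0);
for p in [(722,52,.042),(722,180,.042),(200,190,.042),(645,188,.042)]: print("rail",p,T(*p))
print("block y",T(382,150,.0755),T(485,150,.0755),"tab",T(602,120,.105),T(648,120,.105),"sample",T(218,138,.0495),T(320,138,.0495))
print("sideview rail end",S(140,515,.042),S(245,515,.042),"base end",S(90,575,0.),S(278,575,0.), 'block',S(155,310,.0755),S(230,315,.0755))
print("tab side",S(160,430,.105),S(225,430,.105))
# cloud based
W=np.concatenate([cloud(t).reshape(-1,3),cloud(s).reshape(-1,3)]);W=W[np.isfinite(W[:,2])]
for nm,d in(("top",t),("side",s)):
    W=cloud(d).reshape(-1,3)
    m=(W[:,0]>.35)&(W[:,0]<.445)&(abs(W[:,1]-.14)<.06)&(W[:,2]>.095)&(W[:,2]<.135)
    L=W[m]; print(nm,"lever",m.sum(),L.mean(0), np.linalg.svd(L-L.mean(0))[2][0], L[:,0].min())
    m=(W[:,0]>.43)&(W[:,0]<.49)&(W[:,1]>0)&(W[:,1]<.08)&(W[:,2]>.085)&(W[:,2]<.12)
    L=W[m]; print("tab",m.sum(),L.mean(0) if m.sum() else 0,L.min(0),L.max(0))
    m=(W[:,0]>.48)&(W[:,0]<.56)&(W[:,1]>-.05)&(W[:,1]<.25)&(W[:,2]>.095)&(W[:,2]<.12)
    L=W[m]; print("fence",m.sum(),L.mean(0),np.linalg.svd(L-L.mean(0))[2][0])
    m=(W[:,0]>.38)&(W[:,0]<.5)&(W[:,1]>.18)&(W[:,1]<.36)&(W[:,2]>.09)
    L=W[m]; print("head",m.sum(),L.min(0),L.max(0))
E
```

```text
hub [463.3 141.3 108. ] lever end [381.7 154.7 115. ] [464.6 141.6 100. ] [385. 154. 115.]
fence [493.3 260.3 106. ] [493.6   4.3 106. ] -0.06714346088106996
rail (722, 52, 0.042) [502.1   2.2  42. ]
rail (722, 180, 0.042) [438.5   4.2  42. ]
rail (200, 190, 0.042) [441.4 262.3  42. ]
rail (645, 188, 0.042) [435.7  42.2  42. ]
block y [454.7 165.7  75.5] [453.1 116.6  75.5] tab [462.   58.7 105. ] [461.4  37.5 105. ] sample [466.1 251.1  49.5] [464.5 200.8  49.5]
sideview rail end [439.2   1.1  42. ] [492.4   1.7  42. ] base end [413.8   1.3  -0. ] [511.5   2.3   0. ] block [447.6 131.   75.5] [488.3 126.9  75.5]
tab side [448.   -7.5 105. ] [479.6  -7.1 105. ]
top lever 170 [0.40902366 0.15012779 0.11463933] [-0.96800724  0.15607213  0.19647767] 0.3771337443682322
tab 108 [0.47445125 0.04656741 0.10001397] [0.44701668 0.00587607 0.08697237] [0.48976042 0.07918584 0.10736239]
fence 302 [0.49093286 0.12890031 0.10424178] [-0.00170925  0.99999774  0.00126425]
head 1206 [0.41165614 0.18044906 0.09011836] [0.4980392  0.35960458 0.16796935]
side lever 170 [0.40918721 0.14550657 0.11244335] [ 0.96921076 -0.141341   -0.20162644] 0.3780118991243573
tab 115 [0.46819674 0.04036529 0.09719421] [0.44742156 0.00623783 0.08501926] [0.48967146 0.07659038 0.10898664]
fence 166 [0.49136102 0.11221867 0.10529544] [ 0.00191217 -0.99999279 -0.00327964]
head 787 [0.41431381 0.18186271 0.09033018] [0.49736738 0.35991817 0.17296356]
```

```bash
python3 - <<'E' 2>/dev/null
from h import *
for n in("top","side"):
    d=dict(np.load(n+"0.npz")); W=cloud(d).reshape(-1,3)
    m=(W[:,0]>.45)&(W[:,0]<.478)&(W[:,1]>0)&(W[:,1]<.085)&(W[:,2]>.075)
    L=W[m]; print(n,(L[np.argsort(L[:,1])]*1000).round().tolist())
    m=(W[:,0]>.45)&(W[:,0]<.478)&(W[:,1]>0)&(W[:,1]<.2)&(W[:,2]>.03)
    q=W[m]
    for y in np.arange(0,.2,.008):
        k=(q[:,1]>=y)&(q[:,1]<y+.008); print(int(y*1000),(np.median(q[k,2])*1000).round(),end="; ")
    m=(W[:,2]>.099)&(np.hypot(W[:,0]-.4635,W[:,1]-.1413)<.022)&(W[:,0]>.4635)
    L=W[m]; print("\nhub far half",L.min(0),L.max(0),L.mean(0))
E
```

```text
top [[460.0, 42.0, 90.0], [455.0, 42.0, 94.0], [463.0, 42.0, 87.0], [458.0, 42.0, 90.0], [452.0, 42.0, 92.0], [469.0, 42.0, 82.0], [466.0, 42.0, 83.0], [474.0, 44.0, 106.0], [471.0, 44.0, 104.0], [469.0, 44.0, 106.0], [467.0, 44.0, 102.0], [459.0, 44.0, 105.0], [464.0, 44.0, 102.0], [461.0, 44.0, 103.0], [456.0, 44.0, 103.0], [454.0, 44.0, 103.0], [451.0, 44.0, 103.0], [471.0, 46.0, 107.0], [474.0, 46.0, 106.0], [477.0, 46.0, 102.0], [469.0, 46.0, 104.0], [464.0, 46.0, 105.0], [466.0, 46.0, 103.0], [461.0, 46.0, 105.0], [459.0, 46.0, 106.0], [456.0, 47.0, 104.0], [454.0, 47.0, 105.0], [451.0, 47.0, 106.0], [471.0, 49.0, 105.0], [474.0, 49.0, 104.0], [477.0, 49.0, 101.0], [469.0, 49.0, 104.0], [466.0, 49.0, 104.0], [464.0, 49.0, 105.0], [459.0, 49.0, 106.0], [461.0, 49.0, 104.0], [456.0, 49.0, 105.0], [454.0, 49.0, 104.0], [452.0, 49.0, 103.0], [474.0, 51.0, 105.0], [472.0, 51.0, 104.0], [469.0, 51.0, 104.0], [464.0, 51.0, 106.0], [467.0, 51.0, 103.0], [459.0, 52.0, 104.0], [462.0, 52.0, 103.0], [456.0, 52.0, 104.0], [452.0, 52.0, 103.0], [454.0, 52.0, 101.0]]
0 41.0; 8 42.0; 16 42.0;
[... 2433 characters left out ...]
0, 94.0], [465.0, 44.0, 81.0], [458.0, 44.0, 84.0], [457.0, 44.0, 94.0], [476.0, 44.0, 84.0], [467.0, 44.0, 107.0], [472.0, 44.0, 101.0], [465.0, 45.0, 107.0], [462.0, 45.0, 103.0], [470.0, 45.0, 106.0], [460.0, 45.0, 106.0], [460.0, 45.0, 93.0], [462.0, 46.0, 106.0], [475.0, 46.0, 102.0], [452.0, 47.0, 105.0], [455.0, 48.0, 104.0], [472.0, 48.0, 104.0]]
0 38.0; 8 43.0; 16 43.0; 24 43.0; 32 51.0; 40 81.0; 48 104.0; 56 nan; 64 nan; 72 nan; 80 nan; 88 nan; 96 nan; 104 nan; 112 65.0; 120 81.0; 128 92.0; 136 107.0; 144 108.0; 152 nan; 160 nan; 168 nan; 176 nan; 184 nan; 192 nan; 
hub far half [0.46403046 0.12551627 0.09982244] [0.47781424 0.14866185 0.11175744] [0.46950047 0.13492315 0.10666284]
```

Request:
apply_moves([
  {"dp":[0.2,-0.54,0.0],"yaw":21.6},
  {"dp":[0.215,-0.58,0.0],"yaw":21.6},
  {"dp":[0.215,-0.58,0.0],"yaw":21.6},
  {"dp":[0.215,-0.58,0.0],"yaw":21.6},
  {"dp":[0.215,-0.58,0.0],"yaw":21.6},
  {"dp":[0.215,-0.58,0.0],"yaw":21.6},
  {"dp":[0.215,-0.58,0.0],"yaw":21.6},
  {"dp":[0.215,-0.58,0.0],"yaw":21.6},
  {"dp":[0.215,-0.58,0.0],"yaw":21.6},
  {"dp":[0.215,-0.58,0.0],"yaw":21.6},
  {"dp":[0.215,-0.58,0.0],"yaw":21.6},
  {"dp":[0.215,-0.58,0.0],"yaw":21.6},
  {"dp":[0.215,-0.58,0.0],"yaw":21.6},
  {"dp":[0.215,-0.58,0.0],"yaw":21.6},
  {"dp":[0.215,-0.58,0.0],"yaw":21.6},
  {"dp":[0.215,-0.58,0.0],"yaw":21.6},
  {"dp":[0.215,-0.58,0.0],"yaw":21.6},
  {"dp":[0.215,-0.58,0.0],"yaw":21.6},
  {"dp":[0.215,-0.58,0.0],"yaw":21.6},
], grip=0.0, squeeze=10)

```text
time_s: 1.68
tcp_pos: [0.4637, 0.0481, 0.2485]
eef_rot: [-180.0, 0.0, 0.0]
contact_force: [-0.7, 0.4, 0.8]
gripper_width: 0.044
gripper_force: 0.0
```

Request:
apply_moves([
  {"dp":[0,-0.001,-0.04]},
  {"dp":[0,-0.001,-0.08]},
  {"dp":[0,-0.001,-0.11]},
  {"dp":[0,-0.001,-0.13]},
  {"dp":[0,-0.001,-0.142]},
  {"dp":[0,-0.001,-0.15]},
  {"dp":[0,-0.001,-0.15]},
  {"dp":[0,-0.001,-0.15]},
])

```text
$.targets[0]: bad value
```

Request:
apply_moves([
  {"dp":[0,0,0]},
  {"dp":[0,0,0]},
  {"dp":[0,0,0]},
  {"dp":[0,0,0]},
  {"dp":[0,0,0]},
  {"dp":[0,0,0]},
], grip=1.0, squeeze=12)

```text
$.targets[0]: bad value
```

Yaw is required in each row.

Request:
apply_moves([
  {"dp":[0,-0.001,-0.04],"yaw":0},
  {"dp":[0,-0.001,-0.08],"yaw":0},
  {"dp":[0,-0.001,-0.11],"yaw":0},
  {"dp":[0,-0.001,-0.13],"yaw":0},
  {"dp":[0,-0.001,-0.142],"yaw":0},
  {"dp":[0,-0.001,-0.15],"yaw":0},
  {"dp":[0,-0.001,-0.15],"yaw":0},
  {"dp":[0,-0.001,-0.15],"yaw":0},
])

```text
time_s: 2.35
tcp_pos: [0.4641, 0.0472, 0.0988]
eef_rot: [180.0, -0.0, 0.1]
contact_force: [-0.1, 0.3, 1.2]
gripper_width: 0.0442
gripper_force: 0.0
```

Request:
apply_moves([
  {"dp":[0,0,0],"yaw":0},
  {"dp":[0,0,0],"yaw":0},
  {"dp":[0,0,0],"yaw":0},
  {"dp":[0,0,0],"yaw":0},
  {"dp":[0,0,0],"yaw":0},
  {"dp":[0,0,0],"yaw":0},
], grip=1.0, squeeze=12)

```text
time_s: 2.85
tcp_pos: [0.4641, 0.0464, 0.0988]
eef_rot: [-180.0, -0.0, -0.1]
contact_force: [-1.1, 2.2, 2.8]
gripper_width: 0.0102
gripper_force: 12.0
```

Request:
apply_moves([
  {"dp":[0,0.002,0],"yaw":0},
  {"dp":[0,0.005,0],"yaw":0},
  {"dp":[0,0.008,0],"yaw":0},
  {"dp":[0,0.011,0],"yaw":0},
  {"dp":[0,0.014,0],"yaw":0},
  {"dp":[0,0.017,0],"yaw":0},
  {"dp":[0,0.02,0],"yaw":0},
  {"dp":[0,0.023,0],"yaw":0},
  {"dp":[0,0.026,0],"yaw":0},
  {"dp":[0,0.029,0],"yaw":0},
  {"dp":[0,0.032,0],"yaw":0},
  {"dp":[0,0.034,0],"yaw":0},
  {"dp":[0,0.035,0],"yaw":0},
  {"dp":[0,0.036,0],"yaw":0},
])

```text
time_s: 4.02
tcp_pos: [0.464, 0.082, 0.0988]
eef_rot: [180.0, 0.0, -0.0]
contact_force: [0.1, -5.5, 4.4]
gripper_width: 0.0098
gripper_force: 12.0
```

Request:
apply_moves([
  {"dp":[0,0.001,0],"yaw":0},
  {"dp":[0,0.002,0],"yaw":0},
  {"dp":[0,0.003,0],"yaw":0},
])

```text
time_s: 4.27
tcp_pos: [0.464, 0.0849, 0.0988]
eef_rot: [180.0, 0.0, -0.0]
contact_force: [1.2, -5.2, 4.2]
gripper_width: 0.0099
gripper_force: 12.0
```

Request:
apply_moves([
  {"dp":[0,0.0005,0],"yaw":0},
  {"dp":[0,0.001,0],"yaw":0},
])

```text
time_s: 4.43
tcp_pos: [0.464, 0.0859, 0.0988]
eef_rot: [180.0, 0.0, -0.0]
contact_force: [0.7, -6.1, 6.0]
gripper_width: 0.0099
gripper_force: 12.0
```

Request:
apply_moves([
  {"dp":[0,0.0005,0],"yaw":0},
  {"dp":[0,0.001,0],"yaw":0},
])

```text
time_s: 4.6
tcp_pos: [0.464, 0.0869, 0.0988]
eef_rot: [180.0, 0.0, -0.0]
contact_force: [0.9, -5.6, 3.8]
gripper_width: 0.0098
gripper_force: 12.0
```

Request:
apply_moves([
  {"dp":[0,0.0005,0],"yaw":0},
  {"dp":[0,0.001,0],"yaw":0},
])

```text
time_s: 4.77
tcp_pos: [0.464, 0.0877, 0.0988]
eef_rot: [179.9, 0.0, -0.0]
contact_force: [2.1, -8.8, 4.4]
gripper_width: 0.0099
gripper_force: 12.0
```

Request:
apply_moves([
  {"dp":[0,0.0005,0],"yaw":0},
  {"dp":[0,0.001,0],"yaw":0},
])

```text
time_s: 4.93
tcp_pos: [0.464, 0.0879, 0.0988]
eef_rot: [179.9, 0.0, -0.0]
contact_force: [4.6, -14.4, 4.7]
gripper_width: 0.0103
gripper_force: 12.0
```

Request:
apply_moves([
  {"dp":[0,0.0005,0],"yaw":0},
  {"dp":[0,0.001,0],"yaw":0},
])

```text
time_s: 5.1
tcp_pos: [0.4639, 0.0881, 0.0988]
eef_rot: [179.8, 0.1, -0.0]
contact_force: [5.2, -19.1, 4.6]
gripper_width: 0.0098
gripper_force: 12.0
```

Request:
apply_moves([
  {"dp":[0,-0.001,0],"yaw":0},
  {"dp":[0,-0.002,0],"yaw":0},
])

```text
time_s: 5.27
tcp_pos: [0.4641, 0.0877, 0.0988]
eef_rot: [180.0, 0.0, -0.1]
contact_force: [-1.3, -0.7, 5.1]
gripper_width: 0.0099
gripper_force: 12.0
```

Request:
apply_moves([
  {"dp":[0,0,0],"yaw":0},
  {"dp":[0,0,0],"yaw":0},
  {"dp":[0,0,0],"yaw":0},
  {"dp":[0,0,0.02],"yaw":0},
  {"dp":[0,0,0.06],"yaw":0},
  {"dp":[0,0,0.1],"yaw":0},
  {"dp":[0,-0.1,0.14],"yaw":0},
  {"dp":[0,-0.12,0.14],"yaw":0},
], grip=0.0)

```text
time_s: 5.93
tcp_pos: [0.4653, 0.011, 0.2289]
eef_rot: [-179.9, -0.3, 0.2]
contact_force: [0.8, -0.6, -0.6]
gripper_width: 0.0434
gripper_force: 0.0
```

```bash
python3 - <<'E' 2>/dev/null
from h import *
from plant import cams,get_state
a={n:cams.capture(n) for n in("top","side")}
for n,d in a.items():
    np.savez(n+"1.npz",**d); W=cloud(d).reshape(-1,3)
    m=(W[:,0]>.35)&(W[:,0]<.445)&(abs(W[:,1]-.185)<.06)&(W[:,2]>.095)&(W[:,2]<.135)&(W[:,1]<.25)
    L=W[m]; print(n,"lever",m.sum(),L.mean(0), np.linalg.svd(L-L.mean(0))[2][0], L[:,0].min())
    m=(W[:,2]>.1)&(W[:,2]<.115)&(np.hypot(W[:,0]-.4635,W[:,1]-.1827)<.022)&(W[:,0]>.4635)
    L=W[m]; print("hub far half",L.min(0),L.max(0),L.mean(0))
o=np.hstack([ortho(a["top"],.108,.36,.5,.02,.3,2500), ]); cv2.imwrite("pics/o1.png",o)
o=ortho(a["side"],.108,.36,.5,.02,.3,2500); cv2.imwrite("pics/o1b.png",np.vstack([cv2.imread("pics/o1.png")[:300],o[:300]]))
E
```

```text
top lever 73 [0.39025137 0.19335496 0.11747152] [-0.93458268  0.34332645  0.09317813] 0.378272091338969
```

Request:
apply_moves([
  {"dp":[-0.02,0.04,-0.02],"yaw":-4},
  {"dp":[-0.04,0.08,-0.03],"yaw":-8.7},
  {"dp":[-0.05,0.12,-0.04],"yaw":-8.7},
  {"dp":[-0.06,0.16,-0.05],"yaw":-8.7},
  {"dp":[-0.06,0.2,-0.06],"yaw":-8.7},
  {"dp":[-0.06,0.2225,-0.07],"yaw":-8.7},
  {"dp":[-0.06,0.2225,-0.075],"yaw":-8.7},
  {"dp":[-0.06,0.2225,-0.075],"yaw":-8.7},
  {"dp":[-0.06,0.2225,-0.075],"yaw":-8.7},
  {"dp":[-0.06,0.2225,-0.075],"yaw":-8.7},
], grip=0.1)

```text
time_s: 6.87
tcp_pos: [0.4054, 0.2368, 0.1532]
eef_rot: [-179.6, -0.2, -8.6]
contact_force: [-6.8, 8.2, 12.6]
gripper_width: 0.0394
gripper_force: 6.7
```

```bash
python3 - <<'E' 2>/dev/null
from h import *
from plant import cams,get_state
print(get_state()["tcp_pos"],get_state()["eef_rot"])
d=cams.capture("side"); np.savez("side2.npz",**d)
cv2.imwrite("pics/s2.png",cv2.resize(d["image"][95:215,200:310,::-1],None,fx=5,fy=5,interpolation=cv2.INTER_CUBIC))
d=cams.capture("top"); np.savez("top2.npz",**d)
E
```

```text
[0.40535788 0.23679583 0.15317345] [-179.56030446   -0.18872715   -8.59488295]
```

View pics/s2.png

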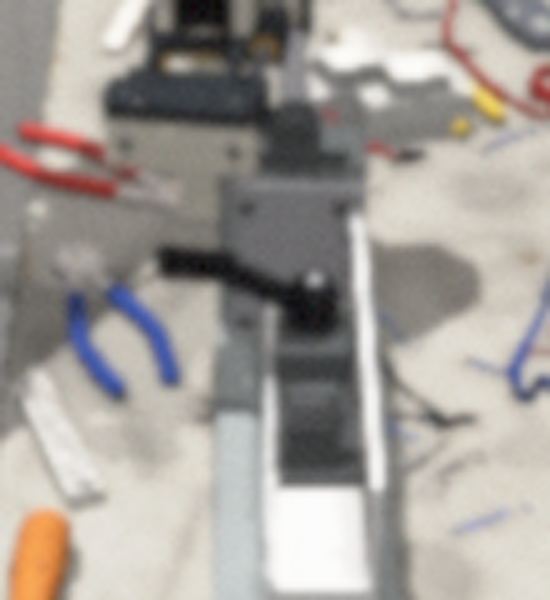

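A finger touched the cutter head because I overshot: the command is rate-limited. I'll back up and come in again.

Request:
apply_moves([
  {"dp":[0,-0.002,0.02],"yaw":0},
  {"dp":[0,-0.004,0.04],"yaw":0},
  {"dp":[0,-0.015,0.04],"yaw":0},
  {"dp":[0,-0.03,0.04],"yaw":0},
  {"dp":[0,-0.045,0.04],"yaw":0},
  {"dp":[0,-0.045,0.03],"yaw":0},
  {"dp":[0,-0.045,0.03],"yaw":0},
  {"dp":[0,-0.045,0.03],"yaw":0},
])

```text
time_s: 7.63
tcp_pos: [0.4035, 0.1859, 0.1802]
eef_rot: [179.9, 0.1, -8.8]
contact_force: [0.8, 0.6, 0.7]
gripper_width: 0.0395
gripper_force: 0.0
```

```bash
python3 - <<'E' 2>/dev/null
from h import *
W=cloud(dict(np.load("side2.npz"))).reshape(-1,3)
for n in("side0","side2"):
    W=cloud(dict(np.load(n+".npz"))).reshape(-1,3); y0=.141 if n=="side0" else .1827
    m=(W[:,0]>.37)&(W[:,0]<.45)&(abs(W[:,1]-y0)<.03)&(W[:,2]>.095)&(W[:,2]<.122)
    L=W[m]; print(n,"lever",m.sum(),L.mean(0)); print(np.polyfit(L[:,0]-.4637,L[:,1]-y0,1))
    m=(W[:,2]>.098)&(W[:,2]<.112)&(np.hypot(W[:,0]-.464,W[:,1]-y0)<.022)&(W[:,0]>.457)
    L=W[m]; print("hub",m.sum(),L.min(0),L.max(0),L.mean(0))
    # sample / tab
    m=(W[:,0]>.45)&(W[:,0]<.478)&(W[:,1]>y0-.12)&(W[:,1]<y0-.08)&(W[:,2]>.075)&(W[:,2]<.1)
    print("tab",m.sum(),W[m].mean(0))
d=dict(np.load("top2.npz"));W=cloud(d).reshape(-1,3)
m=(W[:,0]>.38)&(W[:,0]<.43)&(W[:,1]>.22)&(W[:,1]<.36)&(W[:,2]>.09)
E
```

```text
side0 lever 179 [0.41123178 0.14526982 0.11180454]
[-0.13287378 -0.00270183]
hub 54 [0.45878195 0.12518363 0.09836291] [0.47811329 0.14926392 0.11175744] [0.46721986 0.13493726 0.10625265]
tab 82 [0.46339963 0.04163345 0.08708961]
side2 lever 159 [0.41313351 0.18592797 0.11106801]
[-0.13713274 -0.00370635]
hub 54 [0.45702404 0.16512122 0.09852844] [0.47646959 0.19265934 0.1117329 ] [0.46682248 0.17683271 0.10619259]
tab 80 [0.46343701 0.08244418 0.08775163]
```

Request:
apply_moves([
  {"dp":[0.001,0.006,-0.02],"yaw":0},
  {"dp":[0.001,0.006,-0.04],"yaw":0},
  {"dp":[0.001,0.006,-0.055],"yaw":0},
  {"dp":[0.001,0.006,-0.064],"yaw":0},
  {"dp":[0.001,0.006,-0.064],"yaw":0},
  {"dp":[0.001,0.006,-0.064],"yaw":0},
])

```text
time_s: 8.13
tcp_pos: [0.4051, 0.1932, 0.1171]
eef_rot: [179.9, 0.0, -8.7]
contact_force: [0.4, -0.0, -0.7]
gripper_width: 0.0394
gripper_force: 0.0
```

Request:
apply_moves([
  {"dp":[0,0,0],"yaw":0},
  {"dp":[0,0,0],"yaw":0},
  {"dp":[0,0,0],"yaw":0},
  {"dp":[0,0,0],"yaw":0},
  {"dp":[0,0,0],"yaw":0},
], grip=1.0, squeeze=20)

```text
time_s: 8.55
tcp_pos: [0.405, 0.1932, 0.1174]
eef_rot: [-180.0, -0.0, -8.7]
contact_force: [0.5, -3.1, 1.3]
gripper_width: 0.0138
gripper_force: 19.9
```

```bash
cat > q.py <<'E'
from plant import get_state
import numpy as np
A=np.array([.4637,.1827])
def st():
    s=get_state(); p=s["tcp_pos"]; f=s["contact_force"]; th=-s["eef_rot"][2]; d=p[:2]-A
    pa=np.degrees(np.arctan2(d[1],-d[0])); t=np.radians(pa); tg=np.array([np.sin(t),np.cos(t)])
    tau=d[0]*f[1]-d[1]*f[0]+s["moment"][2]
    print("t%.2f pos"%s["time_s"],p.round(4),"toolth %.2f posang %.2f r %.4f"%(th,pa,np.hypot(*d)),"F",f.round(1),"Ftan %.1f"%(f[:2]@tg),"M",s["moment"].round(3),"tau/60mm %.2f"%(tau/.06),"w %.4f"%s["gripper_width"])
if __name__=="__main__": st()
E
python3 q.py
```

```text
t8.55 pos [0.405  0.1932 0.1174] toolth 8.75 posang 10.11 r 0.0597 F [ 0.5 -3.1  1.3] Ftan -3.0 M [-1.197 -0.275 -0.193] tau/60mm -0.24 w 0.0138
```

```bash
python3 - <<'E' 2>/dev/null
from h import *
W=cloud(dict(np.load("top0.npz"))).reshape(-1,3)
for y in np.arange(.24,.37,.01):
    print(int(y*1000),[int(np.nanmax(np.r_[W[(abs(W[:,0]-x)<.006)&(abs(W[:,1]-y)<.006),2],0])*1000) for x in np.arange(.4,.52,.012)])
E
```

```text
240 [4, 16, 13, 49, 53, 47, 46, 107, 107, 10]
250 [1, 15, 14, 49, 51, 46, 46, 113, 105, 0]
260 [3, 15, 123, 122, 124, 122, 122, 122, 122, 0]
270 [2, 133, 137, 137, 138, 139, 139, 139, 132, 2]
280 [2, 135, 136, 148, 156, 155, 146, 139, 135, 0]
290 [2, 137, 136, 148, 156, 155, 147, 136, 134, 1]
300 [2, 135, 136, 148, 156, 154, 145, 135, 135, 0]
310 [2, 135, 136, 145, 155, 156, 145, 135, 136, 0]
320 [3, 14, 0, 0, 157, 156, 0, 0, 0, 0]
330 [1, 14, 0, 0, 159, 158, 0, 0, 0, 0]
340 [2, 3, 0, 0, 163, 164, 0, 0, 0, 0]
350 [3, 2, 0, 0, 165, 166, 0, 0, 0, 0]
360 [3, 3, 2, 4, 173, 173, 0, 2, 3, 2]
```

Request:
apply_moves([
  {"dp":[0,0,0],"yaw":0},
  {"dp":[0,-0.0005,0.004],"yaw":-0.6},
  {"dp":[0,-0.0005,0.004],"yaw":-0.6},
], grip=0.4)

```text
time_s: 8.8
tcp_pos: [0.4053, 0.1931, 0.1218]
eef_rot: [-180.0, -0.0, -9.4]
contact_force: [0.6, -0.6, 1.8]
gripper_width: 0.0251
gripper_force: 0.0
```

Request:
apply_moves([
  {"dp":[0,0,0],"yaw":0},
  {"dp":[0,0,0],"yaw":0},
  {"dp":[0,0,0],"yaw":0},
], grip=1.0, squeeze=20)

```text
time_s: 9.05
tcp_pos: [0.405, 0.1927, 0.121]
eef_rot: [180.0, 0.0, -9.3]
contact_force: [0.9, -1.4, 0.8]
gripper_width: 0.0138
gripper_force: 20.0
```

```bash
python3 q.py
cat > arc.py <<'E'
# arc.py th0 th1 step [A=axis]: rows for an arc about the axis, rel. to th0 at r=60mm
import sys,json,numpy as np
a,b,s=map(float,sys.argv[1:4]); n=int(np.ceil(abs(b-a)/s))
for th in np.linspace(a,b,n+1)[1:]:
    t,t0=np.radians(th),np.radians(a)
    print("(%.1f) %.4f %.4f yaw %.1f"%(th,-.06*(np.cos(t)-np.cos(t0)),.06*(np.sin(t)-np.sin(t0)),-(th-a)))
E
python3 arc.py 9.5 37.5 4
```

```text
t9.05 pos [0.405  0.1927 0.121 ] toolth 9.35 posang 9.68 r 0.0596 F [ 0.9 -1.4  0.8] Ftan -1.3 M [-0.249 -0.079 -0.086] tau/60mm -0.17 w 0.0138
(13.5) 0.0008 0.0041 yaw -4.0
(17.5) 0.0020 0.0081 yaw -8.0
(21.5) 0.0034 0.0121 yaw -12.0
(25.5) 0.0050 0.0159 yaw -16.0
(29.5) 0.0070 0.0196 yaw -20.0
(33.5) 0.0091 0.0232 yaw -24.0
(37.5) 0.0116 0.0266 yaw -28.0
```

Request:
apply_moves([
  {"dp":[0.0008,0.0041,0],"yaw":-4},
  {"dp":[0.002,0.0081,0],"yaw":-8},
  {"dp":[0.0034,0.0121,0],"yaw":-12},
  {"dp":[0.005,0.0159,0],"yaw":-16},
  {"dp":[0.007,0.0196,0],"yaw":-20},
  {"dp":[0.0091,0.0232,0],"yaw":-24},
  {"dp":[0.0116,0.0266,0],"yaw":-28},
  {"dp":[0.0116,0.0266,0],"yaw":-28},
])

```text
time_s: 9.72
tcp_pos: [0.4167, 0.2198, 0.1209]
eef_rot: [180.0, 0.0, -37.5]
contact_force: [-1.8, 0.5, 2.3]
gripper_width: 0.0139
gripper_force: 20.0
```

```bash
python3 q.py; python3 arc.py 37.5 -52.5 5
```

```text
t9.72 pos [0.4167 0.2198 0.1209] toolth 37.51 posang 38.28 r 0.0598 F [-1.8  0.5  2.3] Ftan -0.7 M [0.083 0.505 0.015] tau/60mm 0.94 w 0.0139
(32.5) -0.0030 -0.0043 yaw 5.0
(27.5) -0.0056 -0.0088 yaw 10.0
(22.5) -0.0078 -0.0136 yaw 15.0
(17.5) -0.0096 -0.0185 yaw 20.0
(12.5) -0.0110 -0.0235 yaw 25.0
(7.5) -0.0119 -0.0287 yaw 30.0
(2.5) -0.0123 -0.0339 yaw 35.0
(-2.5) -0.0123 -0.0391 yaw 40.0
(-7.5) -0.0119 -0.0444 yaw 45.0
(-12.5) -0.0110 -0.0495 yaw 50.0
(-17.5) -0.0096 -0.0546 yaw 55.0
(-22.5) -0.0078 -0.0595 yaw 60.0
(-27.5) -0.0056 -0.0642 yaw 65.0
(-32.5) -0.0030 -0.0688 yaw 70.0
(-37.5) -0.0000 -0.0731 yaw 75.0
(-42.5) 0.0034 -0.0771 yaw 80.0
(-47.5) 0.0071 -0.0808 yaw 85.0
(-52.5) 0.0111 -0.0841 yaw 90.0
```

Request:
apply_moves([
  {"dp":[0,0,0.003],"yaw":0},
  {"dp":[0,0,0.006],"yaw":0},
  {"dp":[0,0,0.0078],"yaw":0},
  {"dp":[0,0,0.0078],"yaw":0},
])

```text
time_s: 10.05
tcp_pos: [0.4166, 0.2192, 0.1292]
eef_rot: [-180.0, -0.0, -37.3]
contact_force: [2.2, -0.7, -3.7]
gripper_width: 0.0139
gripper_force: 20.0
```

```bash
python3 q.py
```

```text
t10.05 pos [0.4166 0.2192 0.1292] toolth 37.29 posang 37.79 r 0.0596 F [ 2.2 -0.7 -3.7] Ftan 0.8 M [ 0.009 -0.723  0.113] tau/60mm 1.07 w 0.0139
```

Request:
apply_moves([
  {"dp":[-0.003,-0.0043,0],"yaw":5},
  {"dp":[-0.0056,-0.0088,0],"yaw":10},
  {"dp":[-0.0078,-0.0136,0],"yaw":15},
  {"dp":[-0.0096,-0.0185,0],"yaw":20},
  {"dp":[-0.011,-0.0235,0],"yaw":25},
  {"dp":[-0.0119,-0.0287,0],"yaw":30},
  {"dp":[-0.0123,-0.0339,0],"yaw":35},
  {"dp":[-0.0123,-0.0391,0],"yaw":40},
  {"dp":[-0.0119,-0.0444,0],"yaw":45},
  {"dp":[-0.011,-0.0495,0],"yaw":50},
  {"dp":[-0.0096,-0.0546,0],"yaw":55},
  {"dp":[-0.0078,-0.0595,0],"yaw":60},
  {"dp":[-0.0056,-0.0642,0],"yaw":65},
  {"dp":[-0.003,-0.0688,0],"yaw":70},
  {"dp":[0,-0.0731,0],"yaw":75},
  {"dp":[0.0034,-0.0771,0],"yaw":80},
  {"dp":[0.0071,-0.0808,0],"yaw":85},
  {"dp":[0.0111,-0.0841,0],"yaw":90},
  {"dp":[0.0111,-0.0841,0],"yaw":90},
  {"dp":[0.0111,-0.0841,0],"yaw":90},
])

```text
time_s: 11.72
tcp_pos: [0.4276, 0.135, 0.1288]
eef_rot: [-180.0, 0.0, 52.5]
contact_force: [2.2, -0.6, -5.4]
gripper_width: 0.014
gripper_force: 20.0
```

```bash
python3 q.py
```

```text
t11.72 pos [0.4276 0.135  0.1288] toolth -52.52 posang -52.87 r 0.0598 F [ 2.2 -0.6 -5.4] Ftan -2.1 M [-0.472 -0.884 -0.097] tau/60mm 0.53 w 0.0140
```

Request:
apply_moves([
  {"dp":[0,0,-0.003],"yaw":0},
  {"dp":[0,0,-0.006],"yaw":0},
  {"dp":[0,0,-0.0078],"yaw":0},
  {"dp":[0,0,-0.0078],"yaw":0},
])

```text
time_s: 12.05
tcp_pos: [0.4275, 0.1349, 0.121]
eef_rot: [180.0, 0.1, 52.6]
contact_force: [1.6, -4.3, 1.4]
gripper_width: 0.0138
gripper_force: 20.0
```

```bash
python3 q.py;  python3 arc.py -52.5 37.5 5
```

```text
t12.05 pos [0.4275 0.1349 0.121 ] toolth -52.65 posang -52.86 r 0.0599 F [ 1.6 -4.3  1.4] Ftan -3.9 M [-1.741 -0.424 -0.162] tau/60mm 1.21 w 0.0138
(-47.5) -0.0040 0.0034 yaw -5.0
(-42.5) -0.0077 0.0071 yaw -10.0
(-37.5) -0.0111 0.0111 yaw -15.0
(-32.5) -0.0141 0.0154 yaw -20.0
(-27.5) -0.0167 0.0199 yaw -25.0
(-22.5) -0.0189 0.0246 yaw -30.0
(-17.5) -0.0207 0.0296 yaw -35.0
(-12.5) -0.0221 0.0346 yaw -40.0
(-7.5) -0.0230 0.0398 yaw -45.0
(-2.5) -0.0234 0.0450 yaw -50.0
(2.5) -0.0234 0.0502 yaw -55.0
(7.5) -0.0230 0.0554 yaw -60.0
(12.5) -0.0221 0.0606 yaw -65.0
(17.5) -0.0207 0.0656 yaw -70.0
(22.5) -0.0189 0.0706 yaw -75.0
(27.5) -0.0167 0.0753 yaw -80.0
(32.5) -0.0141 0.0798 yaw -85.0
(37.5) -0.0111 0.0841 yaw -90.0
```

Request:
apply_moves([
  {"dp":[-0.004,0.0034,0],"yaw":-5},
  {"dp":[-0.0077,0.0071,0],"yaw":-10},
  {"dp":[-0.0111,0.0111,0],"yaw":-15},
  {"dp":[-0.0141,0.0154,0],"yaw":-20},
  {"dp":[-0.0167,0.0199,0],"yaw":-25},
  {"dp":[-0.0189,0.0246,0],"yaw":-30},
  {"dp":[-0.0207,0.0296,0],"yaw":-35},
  {"dp":[-0.0221,0.0346,0],"yaw":-40},
  {"dp":[-0.023,0.0398,0],"yaw":-45},
  {"dp":[-0.0234,0.045,0],"yaw":-50},
  {"dp":[-0.0234,0.0502,0],"yaw":-55},
  {"dp":[-0.023,0.0554,0],"yaw":-60},
  {"dp":[-0.0221,0.0606,0],"yaw":-65},
  {"dp":[-0.0207,0.0656,0],"yaw":-70},
  {"dp":[-0.0189,0.0706,0],"yaw":-75},
  {"dp":[-0.0167,0.0753,0],"yaw":-80},
  {"dp":[-0.0141,0.0798,0],"yaw":-85},
  {"dp":[-0.0111,0.0841,0],"yaw":-90},
  {"dp":[-0.0111,0.0841,0],"yaw":-90},
])

```text
time_s: 13.63
tcp_pos: [0.4168, 0.2199, 0.121]
eef_rot: [180.0, -0.0, -37.6]
contact_force: [0.3, -1.8, 0.5]
gripper_width: 0.0133
gripper_force: 20.0
```

```bash
python3 q.py
```

```text
t13.63 pos [0.4168 0.2199 0.121 ] toolth 37.56 posang 38.37 r 0.0599 F [ 0.3 -1.8  0.5] Ftan -1.2 M [-0.728 -0.363 -0.046] tau/60mm 0.46 w 0.0133
```

Request:
apply_moves([
  {"dp":[0,0,0.003],"yaw":0},
  {"dp":[0,0,0.006],"yaw":0},
  {"dp":[0,0,0.0078],"yaw":0},
  {"dp":[0,0,0.0078],"yaw":0},
])

```text
time_s: 13.97
tcp_pos: [0.4165, 0.2194, 0.1293]
eef_rot: [-180.0, 0.0, -37.3]
contact_force: [3.4, -1.1, -4.5]
gripper_width: 0.0138
gripper_force: 20.0
```

Request:
apply_moves([
  {"dp":[-0.003,-0.0043,0],"yaw":5},
  {"dp":[-0.0056,-0.0088,0],"yaw":10},
  {"dp":[-0.0078,-0.0136,0],"yaw":15},
  {"dp":[-0.0096,-0.0185,0],"yaw":20},
  {"dp":[-0.011,-0.0235,0],"yaw":25},
  {"dp":[-0.0119,-0.0287,0],"yaw":30},
  {"dp":[-0.0123,-0.0339,0],"yaw":35},
  {"dp":[-0.0123,-0.0391,0],"yaw":40},
  {"dp":[-0.0119,-0.0444,0],"yaw":45},
  {"dp":[-0.011,-0.0495,0],"yaw":50},
  {"dp":[-0.0096,-0.0546,0],"yaw":55},
  {"dp":[-0.0078,-0.0595,0],"yaw":60},
  {"dp":[-0.0056,-0.0642,0],"yaw":65},
  {"dp":[-0.003,-0.0688,0],"yaw":70},
  {"dp":[0,-0.0731,0],"yaw":75},
  {"dp":[0.0034,-0.0771,0],"yaw":80},
  {"dp":[0.0071,-0.0808,0],"yaw":85},
  {"dp":[0.0111,-0.0841,0],"yaw":90},
  {"dp":[0.0111,-0.0841,0],"yaw":90},
  {"dp":[0.0111,-0.0841,0],"yaw":90},
])

```text
time_s: 15.63
tcp_pos: [0.4276, 0.135, 0.1288]
eef_rot: [-180.0, -0.0, 52.6]
contact_force: [2.8, -1.3, -4.2]
gripper_width: 0.0141
gripper_force: 20.0
```

Request:
apply_moves([
  {"dp":[0,0,-0.003],"yaw":0},
  {"dp":[0,0,-0.006],"yaw":0},
  {"dp":[0,0,-0.0078],"yaw":0},
  {"dp":[0,0,-0.0078],"yaw":0},
])

```text
time_s: 15.97
tcp_pos: [0.4275, 0.1349, 0.121]
eef_rot: [180.0, 0.1, 52.7]
contact_force: [0.9, -3.4, 2.2]
gripper_width: 0.014
gripper_force: 20.0
```

Request:
apply_moves([
  {"dp":[-0.004,0.0034,0],"yaw":-5},
  {"dp":[-0.0077,0.0071,0],"yaw":-10},
  {"dp":[-0.0111,0.0111,0],"yaw":-15},
  {"dp":[-0.0141,0.0154,0],"yaw":-20},
  {"dp":[-0.0167,0.0199,0],"yaw":-25},
  {"dp":[-0.0189,0.0246,0],"yaw":-30},
  {"dp":[-0.0189,0.0246,0],"yaw":-30},
])

```text
time_s: 16.55
tcp_pos: [0.4086, 0.16, 0.1211]
eef_rot: [180.0, 0.0, 22.5]
contact_force: [3.8, -6.3, -1.9]
gripper_width: 0.014
gripper_force: 20.0
```

```bash
python3 q.py; python3 arc.py -22.5 7.5 5;python3 arc.py 7.5 37.5 5
```

```text
t16.55 pos [0.4086 0.16   0.1211] toolth -22.46 posang -22.42 r 0.0596 F [ 3.8 -6.3 -1.9] Ftan -7.3 M [-2.341 -1.435 -0.02 ] tau/60mm 6.89 w 0.0140
(-17.5) -0.0018 0.0049 yaw -5.0
(-12.5) -0.0031 0.0100 yaw -10.0
(-7.5) -0.0041 0.0151 yaw -15.0
(-2.5) -0.0045 0.0203 yaw -20.0
(2.5) -0.0045 0.0256 yaw -25.0
(7.5) -0.0041 0.0308 yaw -30.0
(12.5) 0.0009 0.0052 yaw -5.0
(17.5) 0.0023 0.0102 yaw -10.0
(22.5) 0.0041 0.0151 yaw -15.0
(27.5) 0.0063 0.0199 yaw -20.0
(32.5) 0.0089 0.0244 yaw -25.0
(37.5) 0.0119 0.0287 yaw -30.0
```

Request:
apply_moves([
  {"dp":[-0.0018,0.0049,0],"yaw":-5},
  {"dp":[-0.0031,0.01,0],"yaw":-10},
  {"dp":[-0.0041,0.0151,0],"yaw":-15},
  {"dp":[-0.0045,0.0203,0],"yaw":-20},
  {"dp":[-0.0045,0.0203,0],"yaw":-20},
  {"dp":[-0.0045,0.0203,0],"yaw":-20},
])

```text
time_s: 17.05
tcp_pos: [0.4041, 0.1797, 0.121]
eef_rot: [179.9, 0.0, 2.8]
contact_force: [2.4, -5.6, -0.2]
gripper_width: 0.0136
gripper_force: 20.0
```

```bash
python3 q.py; python3 arc.py -2.5 7.5 5
```

```text
t17.05 pos [0.4041 0.1797 0.121 ] toolth -2.85 posang -2.91 r 0.0597 F [ 2.4 -5.6 -0.2] Ftan -5.7 M [-2.35  -1.079  0.175] tau/60mm 8.56 w 0.0136
(2.5) -0.0000 0.0052 yaw -5.0
(7.5) 0.0005 0.0104 yaw -10.0
```

Request:
apply_moves([
  {"dp":[0,0.0026,0],"yaw":-2.5},
  {"dp":[0,0.0052,0],"yaw":-5},
  {"dp":[0,0.0052,0],"yaw":-5},
  {"dp":[0,0.0052,0],"yaw":-5},
])

```text
time_s: 17.38
tcp_pos: [0.404, 0.1846, 0.121]
eef_rot: [179.9, 0.0, -2.1]
contact_force: [3.0, -5.8, 0.7]
gripper_width: 0.0139
gripper_force: 20.1
```

```bash
python3 q.py
```

```text
t17.38 pos [0.404  0.1846 0.121 ] toolth 2.14 posang 1.86 r 0.0597 F [ 3.  -5.8  0.7] Ftan -5.7 M [-2.375 -0.938  0.345] tau/60mm 11.44 w 0.0139
```

Request:
apply_moves([
  {"dp":[0.0003,0.0026,0],"yaw":-2.5},
  {"dp":[0.0005,0.0052,0],"yaw":-5},
  {"dp":[0.0005,0.0052,0],"yaw":-5},
  {"dp":[0.0005,0.0052,0],"yaw":-5},
])

```text
time_s: 17.72
tcp_pos: [0.4044, 0.1897, 0.1209]
eef_rot: [179.9, 0.0, -7.1]
contact_force: [2.1, -5.8, 0.4]
gripper_width: 0.0137
gripper_force: 20.2
```

```bash
python3 q.py
```

```text
t17.72 pos [0.4044 0.1897 0.1209] toolth 7.14 posang 6.72 r 0.0597 F [ 2.1 -5.8  0.4] Ftan -5.5 M [-2.42  -0.678  0.367] tau/60mm 11.60 w 0.0137
```

Request:
apply_moves([
  {"dp":[0,0,0],"yaw":0},
  {"dp":[0,0,0],"yaw":0},
  {"dp":[0,0,0],"yaw":0},
  {"dp":[0,0,0.02],"yaw":0},
  {"dp":[0,0,0.06],"yaw":0},
  {"dp":[0,0,0.1],"yaw":0},
  {"dp":[0,-0.04,0.12],"yaw":0},
  {"dp":[0,-0.08,0.12],"yaw":0},
  {"dp":[0,-0.12,0.12],"yaw":0},
  {"dp":[0,-0.16,0.12],"yaw":0},
  {"dp":[0,-0.2,0.12],"yaw":0},
  {"dp":[0,-0.24,0.12],"yaw":0},
  {"dp":[0,-0.28,0.12],"yaw":0},
  {"dp":[0,-0.32,0.12],"yaw":0},
  {"dp":[0,-0.36,0.12],"yaw":0},
  {"dp":[0,-0.4,0.12],"yaw":0},
  {"dp":[0,-0.4,0.12],"yaw":0},
  {"dp":[0,-0.4,0.12],"yaw":0},
], grip=0.2)

```text
time_s: 19.22
tcp_pos: [0.4045, -0.2112, 0.2408]
eef_rot: [-180.0, 0.0, -7.5]
contact_force: [-0.7, 0.5, -0.2]
gripper_width: 0.0349
gripper_force: 0.0
```

```bash
python3 - <<'E' 2>/dev/null
from h import *
from plant import cams,get_state
for n in("side","top"):
    d=cams.capture(n); W=cloud(d).reshape(-1,3); np.savez(n+"3.npz",**d)
    if n=="top": cv2.imwrite("pics/t3.png",cv2.resize(d["image"][155:235,125:270,::-1],None,fx=5.4,fy=5.4,interpolation=cv2.INTER_CUBIC))
    y0=.1827
    m=(W[:,0]>.45)&(W[:,0]<.478)&(W[:,1]>y0-.12)&(W[:,1]<y0-.08)&(W[:,2]>.075)&(W[:,2]<.1)
    print(n,"tab",m.sum(),W[m].mean(0))
    m=(W[:,0]>.37)&(W[:,0]<.45)&(abs(W[:,1]-y0)<.03)&(W[:,2]>.095)&(W[:,2]<.13)
    print("lever",W[m].mean(0))
E
```

```text
side tab 58 [0.46787672 0.08284134 0.0883418 ]
lever [nan nan nan]
top tab 0 [nan nan nan]
lever [0.41104023 0.17865823 0.1140002 ]
```

View pics/t3.png

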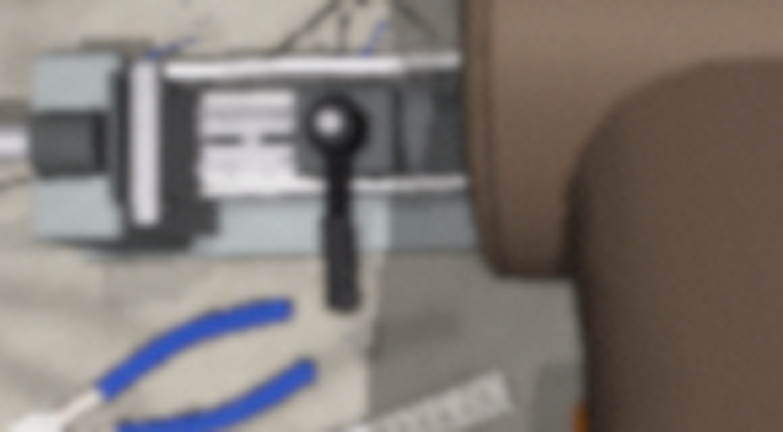

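The picture shows the stop against the sample (block edge at ~297) and the sample at the blade. The lever at (335,125)->(342,300) looks a few degrees further back than where I let it go, so I'll measure it.

```bash
python3 - <<'E' 2>/dev/null
from h import *
for n,y0 in(("top0",.1413),("top3",.1827)):
    d=dict(np.load(n+".npz")); W=cloud(d).reshape(-1,3); rel=W[:,:2]-np.array([.4637,y0]); r=np.hypot(*rel.T)
    m=(r>.04)&(r<.085)&(W[:,2]>.1)&(W[:,2]<.135)&(rel[:,0]<-.02)
    L=W[m]; print(n,m.sum(),np.degrees(np.arctan2(rel[m,1],-rel[m,0])).mean(),np.degrees(np.median(np.arctan2(rel[m,1],-rel[m,0]))),L[:,2].mean(),L[:,2].max())
    T=lambda u,v,h:ray(d,u/5.4+124.6,v/5.4+154.6,h)
    if n=="top3":
        a,b=T(337,123,.108),T(342,300,.115); print(a,b,np.degrees(np.arctan2(b[1]-a[1],a[0]-b[0])))
E
```

```text
top0 119 9.042177484014415 8.91065317959904 0.11724261308412492 0.12254003549601968
top3 144 8.535919343988 -3.2400355052552983 0.11642779549680032 0.12288306005554502
[0.46402798 0.18044445 0.108     ] [0.38239889 0.17782191 0.115     ] -1.8401390888106945
```

Request:
apply_moves([
  {"dp":[0,0.04,0],"yaw":5},
  {"dp":[0,0.08,0],"yaw":9.8},
  {"dp":[0,0.12,0],"yaw":9.8},
  {"dp":[0,0.16,0],"yaw":9.8},
  {"dp":[0,0.2,0],"yaw":9.8},
  {"dp":[0,0.24,0],"yaw":9.8},
  {"dp":[0,0.28,0],"yaw":9.8},
  {"dp":[0,0.32,0],"yaw":9.8},
  {"dp":[-0.0007,0.36,-0.02],"yaw":9.8},
  {"dp":[-0.0007,0.391,-0.04],"yaw":9.8},
  {"dp":[-0.0007,0.391,-0.07],"yaw":9.8},
  {"dp":[-0.0007,0.391,-0.08],"yaw":9.8},
  {"dp":[-0.0007,0.391,-0.08],"yaw":9.8},
  {"dp":[-0.0007,0.391,-0.08],"yaw":9.8},
])

```text
time_s: 20.48
tcp_pos: [0.4033, 0.1828, 0.1612]
eef_rot: [180.0, 0.0, 2.7]
contact_force: [-0.2, -0.3, 0.7]
gripper_width: 0.0351
gripper_force: 0.0
```

Request:
apply_moves([
  {"dp":[0.0004,-0.0023,-0.02],"yaw":0},
  {"dp":[0.0004,-0.0023,-0.035],"yaw":0},
  {"dp":[0.0004,-0.0023,-0.04],"yaw":0},
  {"dp":[0.0004,-0.0023,-0.04],"yaw":0},
])

```text
time_s: 20.82
tcp_pos: [0.4044, 0.1794, 0.1214]
eef_rot: [180.0, -0.0, 2.5]
contact_force: [0.1, 0.3, 0.8]
gripper_width: 0.0353
gripper_force: 0.0
```

Request:
apply_moves([
  {"dp":[0,0,0],"yaw":0},
  {"dp":[0,0,0],"yaw":0},
  {"dp":[0,0,0],"yaw":0},
  {"dp":[0,0,0],"yaw":0},
], grip=1.0, squeeze=20)

```text
time_s: 21.15
tcp_pos: [0.4048, 0.1795, 0.1218]
eef_rot: [-180.0, -0.1, 2.5]
contact_force: [-0.7, -2.2, 1.8]
gripper_width: 0.0139
gripper_force: 8.4
```

```bash
python3 q.py
```

```text
t21.15 pos [0.4048 0.1795 0.1218] toolth -2.46 posang -3.11 r 0.0590 F [-0.7 -2.2  1.8] Ftan -2.1 M [-0.608  0.272  0.12 ] tau/60mm 4.11 w 0.0139
```

Now I'll turn clockwise in small steps and watch the torque.

Request:
apply_moves([
  {"dp":[0,0.0015,0],"yaw":-1.5},
  {"dp":[0,0.003,0],"yaw":-3},
  {"dp":[0,0.003,0],"yaw":-3},
  {"dp":[0,0.003,0],"yaw":-3},
])

```text
time_s: 21.48
tcp_pos: [0.4046, 0.1824, 0.1216]
eef_rot: [-180.0, -0.0, -0.5]
contact_force: [-2.9, -1.1, 5.8]
gripper_width: 0.0138
gripper_force: 20.0
```

```bash
python3 q.py
```

```text
t21.48 pos [0.4046 0.1824 0.1216] toolth 0.47 posang -0.32 r 0.0591 F [-2.9 -1.1  5.8] Ftan -1.1 M [-0.257  0.863  0.234] tau/60mm 5.01 w 0.0138
```

Request:
apply_moves([
  {"dp":[0,0.0015,0],"yaw":-1.5},
  {"dp":[0,0.003,0],"yaw":-3},
  {"dp":[0,0.003,0],"yaw":-3},
  {"dp":[0,0.003,0],"yaw":-3},
])

```text
time_s: 21.82
tcp_pos: [0.4046, 0.1851, 0.1215]
eef_rot: [180.0, -0.0, -3.5]
contact_force: [-1.7, -2.2, 6.6]
gripper_width: 0.0138
gripper_force: 20.1
```

```bash
python3 q.py
```

```text
t21.82 pos [0.4046 0.1851 0.1215] toolth 3.46 posang 2.29 r 0.0592 F [-1.7 -2.2  6.6] Ftan -2.2 M [-0.76   0.655  0.306] tau/60mm 7.30 w 0.0138
```

Request:
apply_moves([
  {"dp":[0.0001,0.0015,0],"yaw":-1.5},
  {"dp":[0.0002,0.003,0],"yaw":-3},
  {"dp":[0.0002,0.003,0],"yaw":-3},
  {"dp":[0.0002,0.003,0],"yaw":-3},
])

```text
time_s: 22.15
tcp_pos: [0.4047, 0.1877, 0.1215]
eef_rot: [179.9, -0.0, -6.4]
contact_force: [-1.1, -2.8, 6.7]
gripper_width: 0.014
gripper_force: 20.4
```

```bash
python3 q.py
```

```text
t22.15 pos [0.4047 0.1877 0.1215] toolth 6.44 posang 4.83 r 0.0592 F [-1.1 -2.8  6.7] Ftan -2.9 M [-1.288  0.41   0.455] tau/60mm 10.47 w 0.0140
```

Request:
apply_moves([
  {"dp":[0,0,0],"yaw":0},
  {"dp":[0,0,0],"yaw":0},
  {"dp":[0,0,0],"yaw":0},
  {"dp":[0,0,0],"yaw":0},
  {"dp":[0,0,0],"yaw":0},
], grip=0.2)

```text
time_s: 22.57
tcp_pos: [0.4048, 0.1884, 0.1211]
eef_rot: [-180.0, -0.0, -6.5]
contact_force: [1.0, -0.7, -0.9]
gripper_width: 0.0344
gripper_force: 0.4
```

Request:
apply_moves([
  {"dp":[0,0,0.02],"yaw":0},
  {"dp":[0,0,0.06],"yaw":0},
  {"dp":[0,0,0.1],"yaw":0},
  {"dp":[0,-0.04,0.12],"yaw":0},
  {"dp":[0,-0.08,0.12],"yaw":0},
  {"dp":[0,-0.12,0.12],"yaw":0},
  {"dp":[0,-0.16,0.12],"yaw":0},
  {"dp":[0,-0.2,0.12],"yaw":0},
  {"dp":[0,-0.24,0.12],"yaw":0},
  {"dp":[0,-0.28,0.12],"yaw":0},
  {"dp":[0,-0.32,0.12],"yaw":0},
  {"dp":[0,-0.36,0.12],"yaw":0},
  {"dp":[0,-0.4,0.12],"yaw":0},
  {"dp":[0,-0.4,0.12],"yaw":0},
  {"dp":[0,-0.4,0.12],"yaw":0},
])

```text
time_s: 23.82
tcp_pos: [0.4041, -0.2136, 0.2405]
eef_rot: [-180.0, 0.1, -6.8]
contact_force: [-0.4, -0.3, -1.4]
gripper_width: 0.0352
gripper_force: 0.0
```

```bash
python3 - <<'E' 2>/dev/null
from h import *
from plant import cams,get_state
d=cams.capture("top"); np.savez("top4.npz",**d)
cv2.imwrite("pics/t4.png",cv2.resize(d["image"][155:235,125:270,::-1],None,fx=5.4,fy=5.4,interpolation=cv2.INTER_CUBIC))
W=cloud(d).reshape(-1,3); rel=W[:,:2]-np.array([.4637,.1827]); r=np.hypot(*rel.T)
m=(r>.04)&(r<.085)&(W[:,2]>.1)&(W[:,2]<.135)&(rel[:,0]<-.02)
print(np.degrees(np.median(np.arctan2(rel[m,1],-rel[m,0]))),get_state()["gripper_force"])
E
```

```text
-3.3465123918334014 0.0
```

View pics/t4.png

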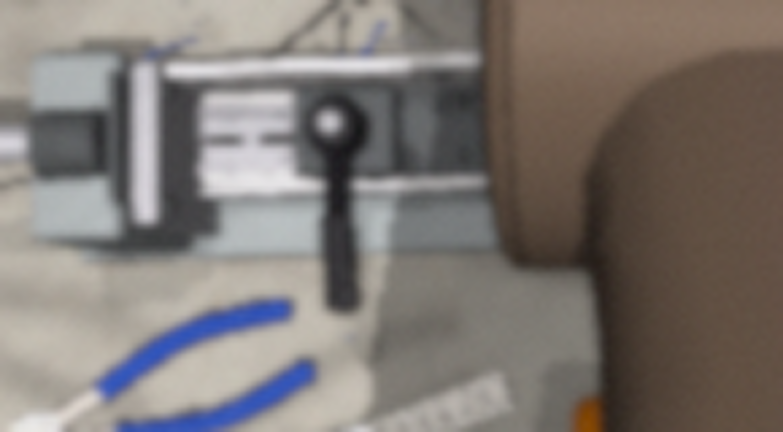

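The lever springs back elastically to the same spot (about -3°) after both releases, and the second pull reached about 10 N again, so the screw holds. The stop and sample are snug at the blade.

```bash
python3 -c "
from plant import r
print(r.close_job())"
```

```text
the job is handed in; nothing more can be done
None
```

I pushed the stop until the sample sat snug against the blade plate, then ratcheted the lever to about 10–11 N at its grip and let everything go. On each of two releases the lever sprang back about 10°; the second pull reached about 10 N again, so I took the screw to be holding. On the way in, a finger also brushed the fixed cutter head at about 15 N. The job is handed in; no verdict came back.

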